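# Cam the punching board tight in its tray

## Task

Slide the loose white punching board along its tray until the T-head of its stud is inside the open mouth of the steel cam and the board just meets the two rubber pads, then turn the cam clockwise by its bar until its curved slot has drawn the board snugly onto the pads: firm, but not forced. Let go and leave the other things on the bench alone.

Things in the scene. Friction and masses are not known exactly. Their poses are not given: they have to be found in the camera images.
- tray: Fixed plywood tray, plate 320 x 190 x 10 mm. Origin: underside, on its middle line. +x: the way the board slides to the cam. Guide rails 143 mm apart, tops 32 mm above the bench. Cam axis at x = 85, y = 0 mm. Posts at x about 72, y = +-58 mm carry springy rubber pads facing the board; how far they reach differs by up to 7 mm between starts, unmeasured, and so does the cam angle that makes it tight
- board: Loose board 150 (x) x 140 (y) x 30 mm, 0.4 to 0.6 kg, white plastic, flat on the tray plate between the rails, 1.5 mm play each side. Origin: centre of its underside, 10 mm above the bench; +x to the cam. It starts 30 to 60 mm short of the pads. It meets them with its origin at x = -38 to -31 mm in the tray's frame; the stud head is then in reach of the cam wall
- board_batten (a point): Centre of the wooden batten standing on the board's top, by which the board is gripped and slid: 18 mm (board x) x 70 mm (board y) x 30 mm high; this point is 55 mm above the bench and 30 mm behind the board's origin
- stud_head (a point): Centre of the steel T-head (upright round bar, 10 mm across, 24 mm high) at the end of the 6 mm thick stud in the board's front edge, on the board's middle line, 102 mm ahead of the board's origin, 28 mm above the bench
- cam: Steel cam: a slotted cup 70 mm across, 38 mm high, under a grip bar, turning about the upright axis at its origin (on the tray plate). Its mouth, 26 mm wide, opens along the cam's own -x. From the mouth on, the inside of its wall runs from 27 to 13 mm from the axis, 5 mm nearer per rad, with a level slot for the stud's neck, and so draws the T-head in. Friction keeps it where it is left
- cam_bar (a point): Centre of the cam's grip bar, on the cam's axis, 62 mm above the bench: 66 mm long (cam x) x 12 mm (cam y) x 28 mm high, its top 76 mm above the bench
- cam_turn (a joint): Angle of the cam in rad: 0 = mouth straight towards the board, growing clockwise seen from above, up to 3.1. It starts within 0.15 of 0, where the T-head can enter. The wall takes hold of the T-head between about 0.6 and 2.4 rad; the pads then yield 1 mm per 20 N. Free turning takes about 0.04 N m, snug and firm 0.25 to 0.4 N m; over 0.6 N m strains the stud
- finish_jar: Amber jar with a white cap, 52 mm across, 75 mm high, standing beside the tray, a bystander. Origin: centre of its base
- mallet: Hammer 230 mm long lying beside the tray, a bystander. Origin: underside near its middle; handle along its -x
- skiving_knife: Broad leather knife 180 mm long lying beside the tray, a bystander. Origin: underside near its middle; handle along its -x
There are look-alikes about, which are no part of the job. What is meant by the board is not orange or yellow, and is the smaller of those in its own colour.

How it is judged:
On the way, in this order (a step that is already met when the one before it is completed fails the run):
1. the T-head of the stud is inside the cam's mouth, before the cam has been turned to draw it (horizontal distance between stud_head and cam below 0.0225 m and value of joint cam_turn below 0.45 rad), for 0.1 s.
2. the cam has been turned until its slot pulls on the stud (contact force between cam and board above 12 N and value of joint cam_turn above 0.7 rad), for 0.2 s.
At the end, for the whole second after the job is handed in: The white board lies flat in its tray at rest, its T-head held in the cam's slot within 22 mm of the cam's axis, the cam turned more than 0.7 rad and pulling on the stud with 15 to 46 N (contact force between cam and board between 15 and 46 N and value of joint cam_turn above 0.7 rad and horizontal distance between stud_head and cam below 0.022 m and z of board in the frame of tray below 0.013 m and linear speed of board below 0.01 m/s); the robot touches nothing.
It fails at once if the stud overstrained: cam and board press on each other with more than 60 N (contact force between cam and board above 60 N).
It fails at once if a bystander (jar, hammer or knife) pushed more than 30 mm (distance of any of finish_jar, mallet, skiving_knife from where it was at the start of the episode above 0.03 m).
It also fails if it takes over 72 s, if anything falls off the work surface, if the arm or the gripper's body presses on something with over 40 N, if the wrist force passes 120 N, or if a joint passes its speed limit or range.

## Robot

A 6-joint arm with a two-finger parallel gripper is mounted at the origin on the work surface. World frame = base frame: x ahead of the robot, y to its left, z up, the work surface at z = 0. Lengths are in m, angles in rad, forces in N, time in s.
With the tool pointing down it reaches from about 0.3 to 1 m from the base axis. Payload 5.1 kg.
Tool frame: the origin (TCP) lies at the very end of the fingers, on their centre line; the grasp point (between the pads) lies env.grasp_offset behind it (env.grasp_offset is the distance from the TCP to the grasp point, in m); z points along the fingers, y is the line along which they close (so a half turn about z gives the same grasp; the last joint's range is limited). The gripper opens to 95 mm and grips with 3 to 60 N. Pads are 20 mm wide; open, the fingers measure 119 mm over their backs; the gripper's body (75 mm by 180 mm) begins 59 mm behind the grasp point.
Start: joints at [-1.195, 0.124, 1.65, -0, 1.367, -0.083], TCP at [0.288, -0.583, 0.215] pointing down, gripper open.
Joint ranges: [-2.61, 2.61], [-1.02, 2.33], [0.03, 2.71], [-1.35, 4.49], [0.32, 2.68], [-2.91, 2.91]. Speed limits (rad/s): [2.57, 2.57, 3.14, 3.14, 3.14, 3.14].

## Interface

Orientations are given as a unit quaternion [x, y, z, w].
In Python, from bench import env, open_gripper, gripper_close, ik, capture gives the robot as it stands. The module is installed in compiled form; this text tells all that it offers. Calls block until the motion is done:
- env.movep(position, orientation): joint-space move of the TCP to a pose.
- env.movel(position, rot=None, velocity=0.15): straight line of the TCP; rot=None keeps the orientation; velocity is the mean speed in m/s.
- env.move_joints(angles): joint-space move.
- open_gripper() and gripper_close(squeeze=None): open the fingers fully, or close them until they stop; squeeze is the grip in N (None keeps the last).
- env.pause(seconds).
- ik(position, orientation): joint angles nearest the present ones, or None.
- env.get_obs(): the state.
- capture(name): name is "scene" or "top" or "wrist"; returns a dict with "img" (480x640x3 uint8, red, green, blue), "range_z" (480x640 float32, m along the optical axis (not along the pixel's ray), 0 where there is no reading), "fx", "fy", "cx", "cy" (pixels), "k1" (the pictures are not rectified: a ray, as slopes to the right and down, at radius r is drawn at 1 + k1 r^2 times it, then the intrinsics apply), "origin" and "orientation" of the camera in the world. Camera axes: x right, y down, z forward; pixel columns grow to the right and rows downward; lengths in m; the calibration is good to about 2 mm. A picture is of the moment at which its call begins.
A pose or a line that the arm cannot do raises env.MotionError and nothing moves.
- env.sign_off(): hands the job in; it is judged then, once.
The state is a dict: "time_s": time; "q": joint angles; "dq": joint speeds; "joint_efforts": joint torques, N m; "eef_pos": TCP position; "tool_rot": TCP orientation; "force": force on the tool from outside, world axes, zero at the start; "wrist_torque": the same for the moment, N m; "finger_gap": opening from 0.0 (shut) to 1.0 (fully open); "grip_force": force on a finger pad.
Only numpy, scipy, OpenCV 4.12 (cv2) and the standard library are available. Lean on these libraries where they do the work, as an engineer would, in place of code of your own. Each camera call takes 0.05 s, during which the arm holds its last target. There are 200 camera calls.

## Working session

There is one attempt and no reset: what is moved stays moved. The work goes in short steps, each a Python script; the robot and the scene stay as the last script left them, time stands still between calls to the robot, and variables do not carry over. Pictures are saved under pics/ and viewed, at most 10 in all, crops included, and the job is handed in when it is done.

```bash
mkdir -p pics
cat > h.py <<'E'
import numpy as np, cv2
from bench import env, open_gripper, gripper_close, ik, capture
from scipy.spatial.transform import Rotation as R
def save(c,n): cv2.imwrite(f'pics/{n}.png',c['img'][:,:,::-1])
def ray(c,u,v):
    K=np.array([[c['fx'],0,c['cx']],[0,c['fy'],c['cy']],[0,0,1]])
    d=cv2.undistortPoints(np.array([[[u,v]]],float),K,np.array([c['k1'],0,0,0,0.]))[0,0]
    return np.array([d[0],d[1],1.])
def pt(c,u,v,z=None):
    r=R.from_quat(c['orientation']).as_matrix()@ray(c,u,v); o=np.array(c['origin'])
    if z is None:
        w=c['range_z'][int(v)-1:int(v)+2,int(u)-1:int(u)+2]; w=w[w>0]; s=np.median(w)
    else: s=(z-o[2])/r[2]
    return o+s*r
def down(yaw): # tool y (closing line) at angle yaw+90deg, tool x along yaw
    return (R.from_euler('z',yaw)*R.from_euler('x',np.pi)).as_quat()
E
python3 - <<'E'
from h import *
import pickle
for n in('top','scene'):
    c=capture(n); save(c,n+'1'); pickle.dump(c,open(n+'1.pkl','wb')); print(n,c['origin'],c['orientation'],c['fx'],c['k1'])
o=env.get_obs(); print(o,env.grasp_offset)
E
```

```text
top [ 0.31073628 -0.08873317  1.55501594] [-0.70469766  0.70601274 -0.05457325  0.04437329] 529.4019211201814 -0.01624701424881118
scene [1.10155119 0.14934268 1.07194353] [ 0.52235795  0.80656064 -0.23213772 -0.15071225] 549.3508296459228 0.022839072771133194
{'time_s': 0.1, 'q': array([-1.19461099e+00,  1.24408219e-01,  1.65152688e+00, -8.02716353e-06,
        1.36746947e+00, -8.26286188e-02]), 'dq': array([-0.00036018, -0.0009386 , -0.00214901,  0.00108559,  0.00076841,
        0.00153391]), 'joint_efforts': array([ 3.19969495e-04, -4.18882191e+01, -3.61095607e+01,  7.77279027e-02,
        4.61942295e-02, -6.31475450e-05]), 'eef_pos': array([ 0.28762082, -0.58226733,  0.21353669]), 'tool_rot': array([ 9.73800834e-01,  2.27400779e-01, -1.36385963e-04, -8.95641630e-04]), 'force': array([-0.07887301,  0.97273151, -0.72129428]), 'wrist_torque': array([-0.06100365,  0.00277553, -0.04652448]), 'grip_force': 0.0, 'finger_gap': 0.9998039771043301} 0.0188
```

View pics/top1.png

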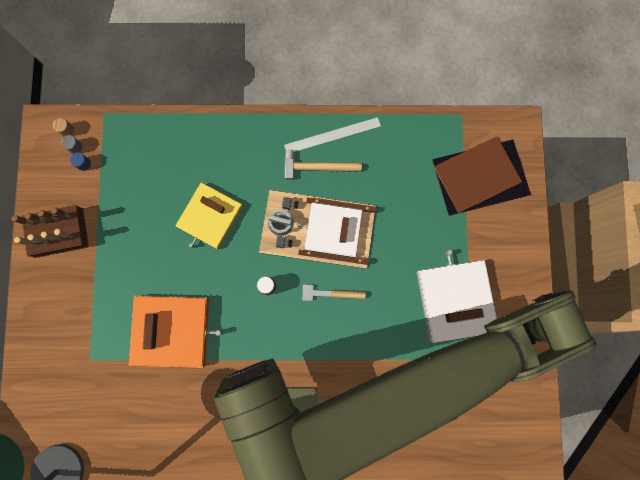

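View pics/scene1.png

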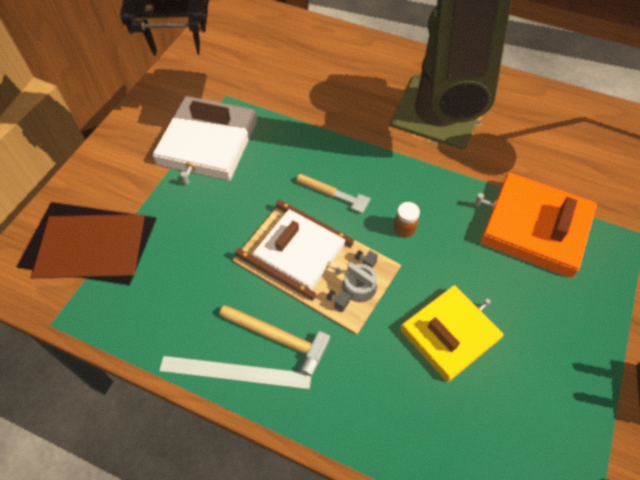

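The top picture shows the tray at about (318,229). The small white board is at (335,230) with its batten at (347,230), and the cam at (281,222), so tray +x points left in the image. The jar is at (265,285), with the knife and mallet above and below the tray. I'll enlarge the tray area.

Run:
```python
from h import *
a=cv2.imread('pics/top1.png')[180:275,250:385]
cv2.imwrite('pics/top1c.png',cv2.resize(a,None,fx=5.9,fy=5.9,interpolation=cv2.INTER_CUBIC))
```

```text
(no output)
```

View pics/top1c.png

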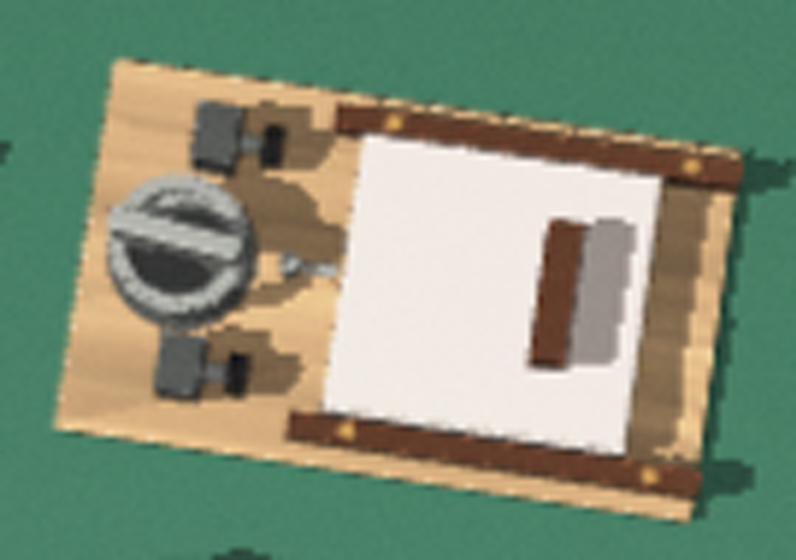

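The enlarged crop gives these corners: tray (115,60), (742,150), (690,522), (55,430); board top (362,135), (663,180), (626,455), (325,412). The bar runs from (113,216) to (243,248), and the batten top is at about (558,293).

Run:
```python
from h import *
import pickle
c=pickle.load(open('top1.pkl','rb'))
P=lambda x,y,z:pt(c,250+(x+.5)/5.9-.5,180+(y+.5)/5.9-.5,z)
T=[P(x,y,.01) for x,y in[(115,60),(742,150),(690,522),(55,430)]]
B=[P(x,y,.04) for x,y in[(362,135),(663,180),(626,455),(325,412)]]
for n,Q,(sx,sy) in(('tray',T,(.32,.19)),('board',B,(.15,.14))):
    d=(Q[0]+Q[3]-Q[1]-Q[2])/2; e=(Q[0]+Q[1]-Q[2]-Q[3])/2
    print(n,np.mean(Q,0),np.linalg.norm(d),np.linalg.norm(e),np.arctan2(d[1],d[0]),np.arctan2(e[1],e[0]))
a,b=P(113,216,.076),P(243,248,.076); d=a-b
print('bar',(a+b)/2,np.linalg.norm(d),np.arctan2(d[1],d[0]))
print('batten',P(558,293,.07)); print('depths',P(558,293,None)[2],P(180,232,None)[2],P(450,200,None)[2],P(700,380,None)[2])
print('jar',pt(c,265,285,.075))
```

```text
tray [ 0.56082753 -0.10313379  0.01      ] 0.31947741849303923 0.1904050457560452 1.425180740714378 -0.1500536066718921
board [ 0.55308805 -0.14881362  0.04      ] 0.14946723633802272 0.13862732592586027 1.4231822856837688 -0.13787940600897372
bar [0.57788039 0.00434822 0.076     ] 0.06444959924083749 1.325763679540547
batten [ 0.54905802 -0.17844025  0.07      ]
depths 0.06897937865947812 0.07435338973861727 0.04263022845676501 0.011041379909835891
jar [0.39108018 0.04402276 0.075     ]
```

Run:
```python
from h import *
import pickle
yaw=1.424-np.pi/2
print([ (k,np.round(ik([.578,.004,.06],down(k)),2)) for k in (1.326,1.326-np.pi,-1.0)if ik([.578,.004,.06],down(k)) is not None])
env.movep([.555,-.13,.28],down(yaw)); 
c=capture('wrist'); save(c,'w1'); pickle.dump(c,open('w1.pkl','wb')); o=env.get_obs(); print(o['time_s'],o['q'],o['eef_pos'],c['origin'],c['orientation'],o['force'],o['wrist_torque'])
```

```text
[(1.326, array([-0.09,  0.11,  1.94, -0.  ,  1.09,  0.16])), (-1.0, array([-0.09,  0.11,  1.94, -0.  ,  1.09,  2.48]))]
2.0667 [-3.25437907e-01 -8.50320992e-02  1.75357780e+00 -1.77792049e-04
  1.47338713e+00  1.39316683e+00] [ 0.55484605 -0.13071001  0.27976714] [ 0.6277038  -0.14181889  0.44926531] [-0.64735071  0.75042638  0.1006385  -0.08757394] [-0.47574997  0.0801483  -0.03817076] [ 0.05639582 -0.01557006  0.00439331]
```

View pics/w1.png

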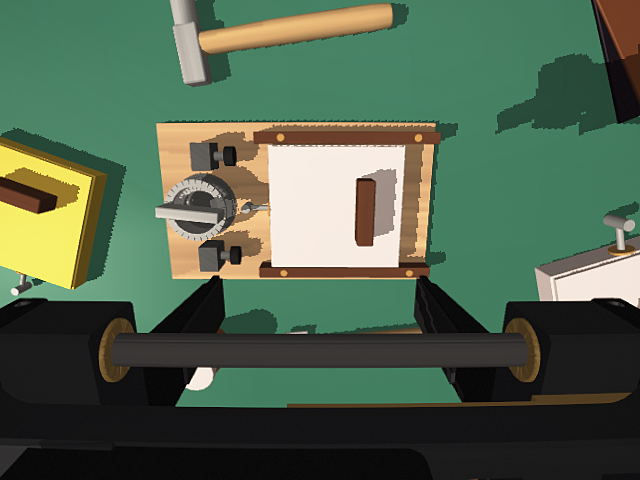

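The wrist picture shows the batten at about (365,212), the cam bar from about (156,208) to (222,214), the stud head at about (249,208), and pads at (231,156) and (236,255). I'll enlarge this area.

Run:
```python
from h import *
a=cv2.imread('pics/w1.png')[120:285,150:400]
cv2.imwrite('pics/w1c.png',cv2.resize(a,None,fx=3.2,fy=3.2,interpolation=cv2.INTER_CUBIC))
```

```text
(no output)
```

View pics/w1c.png

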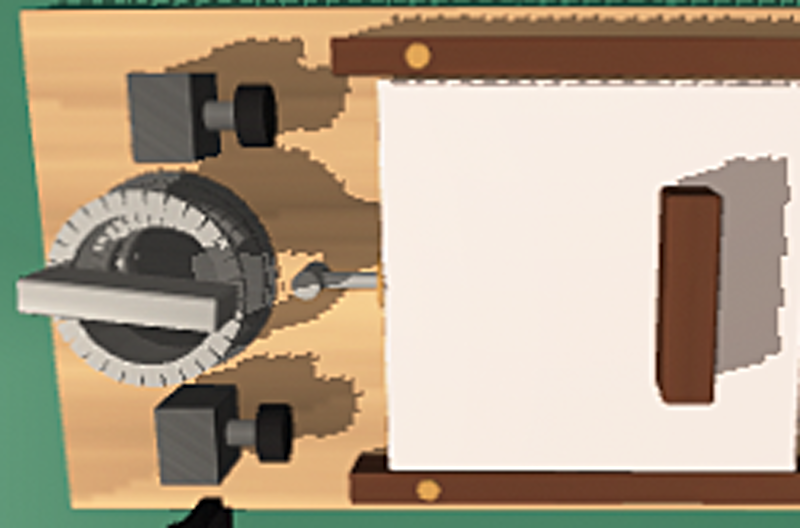

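Run:
```python
from h import *
import pickle
c=pickle.load(open('w1.pkl','rb'))
P=lambda x,y,z:pt(c,150+(x+.5)/3.2-.5,120+(y+.5)/3.2-.5,z)
a,b=P(18,297,.076),P(217,315,.076);d=a-b
print('bar',(a+b)/2,np.linalg.norm(d),np.arctan2(d[1],d[0]), P(117,306,None))
a,b=P(689,194,.07),P(689,404,.07);d=a-b
print('batten',(a+b)/2,np.linalg.norm(d),np.arctan2(d[1],d[0])+np.pi/2,P(690,299,None))
B=[P(*p,.04) for p in((378,82),(389,470))]; d=B[0]-B[1]; print('front edge',np.mean(B,0),np.linalg.norm(d),np.arctan2(d[1],d[0])+np.pi/2)
print('stud',P(307,278,.04)); print('pads',P(275,115,.028),P(291,432,.028))
```

```text
bar [0.57614005 0.00345994 0.076     ] 0.06441789072602837 1.3296816935154407 [0.57603306 0.00388412 0.07518541]
batten [ 0.54928076 -0.17896172  0.07      ] 0.06933328123029892 1.4557296906870292 [ 0.54987878 -0.17942952  0.06929009]
front edge [ 0.56485074 -0.07700839  0.04      ] 0.13704960606282884 1.417524665670219
stud [ 0.57093371 -0.05091257  0.04      ]
pads [ 0.62713976 -0.04842185  0.028     ] [ 0.51333096 -0.03087817  0.028     ]
```

```bash
cat >> h.py <<'E'
TY=1.424; X=np.array([np.cos(TY),np.sin(TY),0]); Y=np.array([-X[1],X[0],0])
CAM=np.array([.5765,.0038,0])
def st(msg=''):
    o=env.get_obs(); f=np.array(o['force']); print(msg,'t%.2f'%o['time_s'],'pos',np.round(o['eef_pos'],4),'fx,fy,fz',np.round([f@X,f@Y,f[2]],2),'mz%.3f'%o['wrist_torque'][2],'gap%.3f grip%.1f q6 %.3f'%(o['finger_gap'],o['grip_force'],o['q'][5])); return o
E
python3 - <<'E'
from h import *
q=down(TY-np.pi/2); b=np.array([.5493,-.179,0])
env.movep(b+[0,0,.13],q); env.movel(b+[0,0,.0455],velocity=.1); st('down')
gripper_close(20); o=st('closed')
p=np.array(o['eef_pos']); 
for s in (.01,.02,.029): env.movel(p+s*X,velocity=.05); st(s)
E
```

```text
down t3.73 pos [ 0.55   -0.1793  0.0463] fx,fy,fz [ 0.65 -0.7   0.6 ] mz0.039 gap0.998 grip0.0 q6 1.310
closed t4.92 pos [ 0.5493 -0.1791  0.0455] fx,fy,fz [-0.57  0.59  0.1 ] mz-0.029 gap0.188 grip20.0 q6 1.310
0.01 t5.27 pos [ 0.5509 -0.1683  0.0455] fx,fy,fz [ 2.46 -0.39  0.84] mz-0.048 gap0.187 grip20.0 q6 1.327
0.02 t5.62 pos [ 0.5524 -0.1583  0.0455] fx,fy,fz [1.92 0.16 0.53] mz-0.044 gap0.188 grip20.0 q6 1.343
0.029 t5.95 pos [ 0.5536 -0.1496  0.0455] fx,fy,fz [2.37 0.87 0.43] mz-0.031 gap0.187 grip20.0 q6 1.359
```

Run:
```python
from h import *
p=np.array(env.get_obs()['eef_pos']); env.pause(.2); st('rest')
for s in np.arange(1,14)*.001:
    env.movel(p+s*X,velocity=.02); env.pause(.15); f=np.mean([np.array(env.get_obs()['force'])@X for _ in range(1)]); o=st('%.3f'%s)
    if f<-6: break
c=capture('top'); save(c,'top2')
a=cv2.imread('pics/top2.png')[180:275,250:385]; cv2.imwrite('pics/top2c.png',cv2.resize(a,None,fx=5.9,fy=5.9,interpolation=cv2.INTER_CUBIC))
```

```text
rest t6.15 pos [ 0.5536 -0.1499  0.0455] fx,fy,fz [2.95 0.29 0.29] mz-0.063 gap0.183 grip20.0 q6 1.359
0.001 t6.55 pos [ 0.5538 -0.149   0.0455] fx,fy,fz [-1.72  0.09 -0.67] mz-0.019 gap0.189 grip20.0 q6 1.362
0.002 t6.95 pos [ 0.5539 -0.1477  0.0455] fx,fy,fz [-2.74 -0.29 -1.04] mz0.007 gap0.185 grip20.0 q6 1.364
0.003 t7.35 pos [ 0.5541 -0.1465  0.0455] fx,fy,fz [-1.91  0.81  0.14] mz-0.052 gap0.191 grip20.0 q6 1.365
0.004 t7.75 pos [ 0.5543 -0.1455  0.0455] fx,fy,fz [-2.09 -0.33 -1.32] mz-0.045 gap0.188 grip20.0 q6 1.367
0.005 t8.15 pos [ 0.5544 -0.1446  0.0455] fx,fy,fz [-1.36 -0.56 -0.95] mz-0.097 gap0.188 grip20.0 q6 1.369
0.006 t8.55 pos [ 0.5545 -0.1436  0.0455] fx,fy,fz [-2.09 -0.31 -0.98] mz-0.004 gap0.188 grip20.0 q6 1.370
0.007 t8.95 pos [ 0.5547 -0.1426  0.0455] fx,fy,fz [-1.66  0.08 -0.2 ] mz-0.021 gap0.187 grip20.0 q6 1.372
0.008 t9.35 pos [ 0.5548 -0.1416  0.0455] fx,fy,fz [-1.63 -0.68 -1.41] mz-0.032 gap0.189 grip20.0 q6 1.374
0.009 t9.75 pos [ 0.555  -0.1406  0.0455] fx,fy,fz [-2.38 -0.17  0.04] mz-0.003 gap0.192 grip20.0 q6 1.376
0.010 t10.15 pos [ 0.555  -0.1403  0.0455] fx,fy,fz [-4.29  0.73 -0.29] mz-0.023 gap0.189 grip20.0 q6 1.377
0.011 t10.55 pos [ 0.555  -0.1401  0.0456] fx,fy,fz [-7.86  0.8   0.54] mz-0.090 gap0.187 grip20.0 q6 1.379
```

Run:
```python
from h import *
import pickle
c=pickle.load(open('w1.pkl','rb'))
P=lambda x,y,z=None:pt(c,150+(x+.5)/3.2-.5,120+(y+.5)/3.2-.5,z)
for n,x,y in(('post',155,118),('post',185,445),('rim',150,375),('rim',60,235),('pad',258,115),('rail',500,57),('board',500,300)): print(n,P(x,y))
```

```text
post [ 0.63234402 -0.0116094   0.04333146]
post [0.51843501 0.0038686  0.04384082]
rim [0.54642044 0.00902496 0.04739795]
rim [0.59908631 0.02880245 0.04623116]
pad [ 0.62802927 -0.04454273  0.03642438]
rail [ 0.6346524  -0.12887943  0.03127568]
board [ 0.55319763 -0.11635335  0.03953172]
```

View pics/top2c.png

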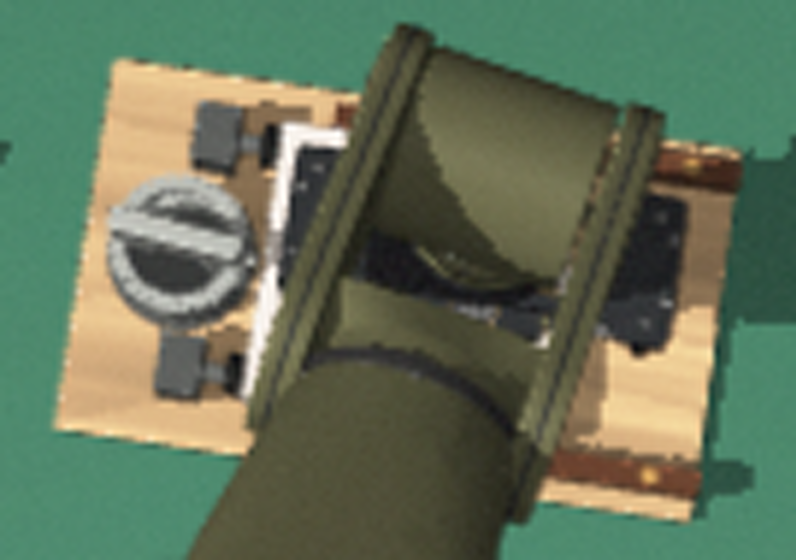

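The board's front edge is now against both pads, at crop (278,130) and (240,375), and the stud head is inside the mouth at about (250,255). The posts and the cup rim are under 48 mm, so the fingers can straddle the bar at z = 53 mm.

Run:
```python
from h import *
open_gripper(); o=st('open'); p=np.array(o['eef_pos'])
env.movel(p+[0,0,.06],velocity=.15); 
g=np.array([.5763,.0036,0]); q=down(1.328)
env.movep(g+[0,0,.11],q); 
c=capture('top'); save(c,'top3')
env.movel(g+[0,0,.053],velocity=.08); env.pause(.3); st('at cam')
gripper_close(40); env.pause(.3); st('closed'); env.pause(.2); st()
```

```text
open t11.92 pos [ 0.5552 -0.1387  0.0455] fx,fy,fz [ 0.81 -0.53  0.16] mz0.005 gap0.996 grip0.0 q6 1.379
at cam t14.81 pos [0.5766 0.0036 0.0535] fx,fy,fz [ 0.02 -0.58  0.06] mz0.010 gap1.004 grip0.0 q6 0.156
closed t16.38 pos [0.5766 0.0035 0.053 ] fx,fy,fz [ 0.4  -2.8  -2.28] mz0.053 gap0.122 grip40.0 q6 0.156
 t16.57 pos [0.5766 0.0036 0.053 ] fx,fy,fz [-0.02 -3.99 -3.16] mz0.053 gap0.124 grip40.0 q6 0.156
```

```bash
cat >> h.py <<'E'
def rd(n=4):
    F=[];M=[]
    for _ in range(n):
        env.pause(.04); o=env.get_obs(); F.append(o['force']); M.append(o['wrist_torque'][2])
    f=np.mean(F,0); return o,np.array([f@X,f@Y,f[2]]),np.mean(M)
E
python3 - <<'E'
from h import *
q=np.array(env.get_obs()['q']); q0=q[5]
for a in np.arange(.1,1.15,.1):
    q[5]=q0+a; env.move_joints(q); o,f,m=rd()
    print('%.2f'%(o['q'][5]-q0),'t%.2f'%o['time_s'],np.round(f,1),'mz %.3f'%m,np.round(o['eef_pos'],4),'gap%.3f'%o['finger_gap'])
    if abs(m)>.18 or np.hypot(*f[:2])>15: break
E
```

```text
0.10 t16.99 [-0.1 -2.2 -2.2] mz -0.005 [0.5765 0.0036 0.053 ] gap0.123
0.20 t17.41 [-0.2 -1.  -0.8] mz -0.003 [0.5764 0.0036 0.053 ] gap0.127
0.30 t17.82 [0.2 1.5 0.5] mz -0.012 [0.5762 0.0037 0.053 ] gap0.122
0.40 t18.24 [0.5 3.8 2.5] mz 0.013 [0.5761 0.0038 0.053 ] gap0.124
0.50 t18.66 [1.4 5.  3.1] mz -0.042 [0.576  0.0038 0.053 ] gap0.121
0.60 t19.07 [1.5 5.5 3.7] mz -0.036 [0.5759 0.0039 0.053 ] gap0.122
0.70 t19.49 [2.  6.1 3.9] mz -0.020 [0.5758 0.0041 0.053 ] gap0.124
0.80 t19.91 [2.5 6.3 4.6] mz -0.041 [0.5758 0.0042 0.053 ] gap0.124
0.90 t20.32 [2.7 6.6 4.6] mz -0.031 [0.5757 0.0043 0.053 ] gap0.122
1.00 t20.74 [3.2 6.7 5.5] mz -0.039 [0.5756 0.0044 0.053 ] gap0.125
1.10 t21.16 [3.3 7.5 4.7] mz -0.030 [0.5756 0.0046 0.053 ] gap0.123
```

Run:
```python
from h import *
q=np.array(env.get_obs()['q']); q0=.156
for a in np.arange(1.15,1.8,.05):
    q[5]=q0+a; env.move_joints(q); o,f,m=rd(5)
    print('%.2f'%(o['q'][5]-q0),'t%.2f'%o['time_s'],np.round(f,1),'mz %.3f'%m,np.round(o['eef_pos'],4),'gap%.3f'%o['finger_gap'])
    if abs(m)>.2 or np.hypot(*f[:2])>20: break
```

```text
1.15 t21.62 [1.7 3.9 2.5] mz 0.019 [0.5755 0.0047 0.053 ] gap0.125
1.20 t22.07 [2.3 4.2 2.7] mz -0.032 [0.5755 0.0047 0.053 ] gap0.123
1.25 t22.53 [3.  4.6 2.7] mz -0.039 [0.5755 0.0048 0.053 ] gap0.128
1.30 t22.99 [3.  4.6 2.7] mz -0.061 [0.5755 0.0049 0.053 ] gap0.125
1.35 t23.45 [3.5 4.4 2.6] mz -0.022 [0.5755 0.0049 0.053 ] gap0.124
1.40 t23.91 [3.6 4.7 2.8] mz -0.043 [0.5755 0.005  0.053 ] gap0.124
1.45 t24.37 [3.8 4.8 3.4] mz -0.053 [0.5755 0.0051 0.053 ] gap0.123
1.50 t24.82 [3.9 4.3 2.4] mz -0.033 [0.5755 0.0052 0.053 ] gap0.123
1.55 t25.28 [4.9 4.3 2.9] mz -0.040 [0.5756 0.0053 0.053 ] gap0.124
1.60 t25.74 [4.6 4.3 2.8] mz -0.018 [0.5756 0.0053 0.053 ] gap0.128
1.65 t26.20 [4.8 4.4 3. ] mz -0.044 [0.5756 0.0054 0.053 ] gap0.123
1.70 t26.66 [5.  4.1 3. ] mz -0.028 [0.5756 0.0055 0.053 ] gap0.123
1.75 t27.12 [5.3 4.2 2. ] mz -0.046 [0.5756 0.0055 0.053 ] gap0.126
1.80 t27.57 [5.5 4.4 2.7] mz -0.030 [0.5757 0.0056 0.053 ] gap0.125
```

Run:
```python
from h import *
q=np.array(env.get_obs()['q']); q0=.156
for a in np.arange(1.85,2.3,.05):
    q[5]=q0+a; env.move_joints(q); o,f,m=rd(5)
    print('%.2f'%(o['q'][5]-q0),'t%.2f'%o['time_s'],np.round(f,1),'mz %.3f'%m,np.round(o['eef_pos'],4),'gap%.3f'%o['finger_gap'])
    if abs(m)>.16 or np.hypot(*f[:2])>20: break
c=capture('wrist'); save(c,'w2')
```

```text
1.85 t28.03 [2.8 3.6 2.7] mz 0.034 [0.5757 0.0057 0.053 ] gap0.129
1.90 t28.49 [2.8 3.9 2.2] mz -0.010 [0.5757 0.0057 0.053 ] gap0.123
1.95 t28.95 [3.6 3.6 2.2] mz 0.021 [0.5758 0.0058 0.053 ] gap0.121
2.00 t29.41 [3.8 3.4 2.4] mz 0.069 [0.5758 0.0058 0.053 ] gap0.123
2.05 t29.87 [3.8 3.2 1.9] mz 0.084 [0.5759 0.0058 0.053 ] gap0.126
2.10 t30.32 [4.4 2.7 1.7] mz 0.100 [0.5759 0.0059 0.053 ] gap0.125
2.15 t30.78 [4.1 2.4 1.9] mz 0.134 [0.5759 0.0059 0.053 ] gap0.128
2.20 t31.24 [4.3 2.7 1.3] mz 0.147 [0.576 0.006 0.053] gap0.127
2.25 t31.70 [4.8 2.2 1.3] mz 0.193 [0.5761 0.006  0.053 ] gap0.125
```

View pics/w2.png

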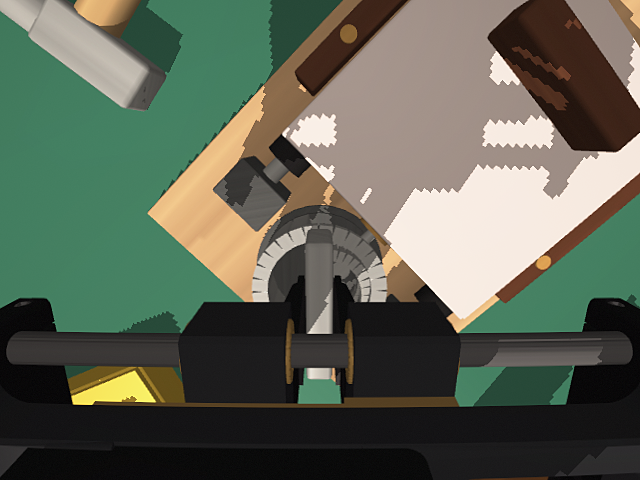

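The gripper is turning the cam and the board is against the pads: near post/pad at (260,185)/(290,155), bar at (318,300). Torque has risen linearly since about 1.88 rad, to roughly 0.24 N·m or 22 N. A little more turn brings it to mid-range.

Run:
```python
from h import *
q=np.array(env.get_obs()['q']); q0=.156
for a in (2.30,2.34,2.37):
    q[5]=q0+a; env.move_joints(q); o,f,m=rd(8)
    print('%.3f'%(o['q'][5]-q0),'t%.2f'%o['time_s'],np.round(f,1),'mz %.3f'%m,np.round(o['eef_pos'],4),'gap%.3f'%o['finger_gap'])
    if m>.29: break
```

```text
2.300 t32.33 [2.9 2.7 1.7] mz 0.318 [0.5762 0.0061 0.053 ] gap0.126
```

Run:
```python
from h import *
for _ in range(3):
    o,f,m=rd(10); print(np.round(f,1),'mz %.3f'%m, 'tau6 %.3f'%o['joint_efforts'][5],'q6 %.4f'%(o['q'][5]-.156))
q=np.array(o['q']); q[5]=.156+2.32; env.move_joints(q)
for _ in range(2):
    o,f,m=rd(10); print(np.round(f,1),'mz %.3f'%m, 'tau6 %.3f'%o['joint_efforts'][5],'q6 %.4f'%(o['q'][5]-.156))
```

```text
[3.2 2.6 1.2] mz 0.324 tau6 0.338 q6 2.2999
[3.5 2.1 0.8] mz 0.337 tau6 0.343 q6 2.3000
[3.8 1.2 0.4] mz 0.346 tau6 0.344 q6 2.3000
[3.7 1.2 0.1] mz 0.538 tau6 0.553 q6 2.3199
[ 3.8  0.8 -0.2] mz 0.554 tau6 0.556 q6 2.3200
```

Run:
```python
from h import *
o=env.get_obs(); q=np.array(o['q'])
for a in (2.31,2.30,2.29,2.28,2.27,2.26,2.25):
    q[5]=.156+a; env.move_joints(q)
    o,f,m=rd(4); print(a,'t%.2f'%o['time_s'],np.round(f,1),'mz %.3f'%m, 'tau6 %.3f'%o['joint_efforts'][5],'q6 %.4f'%(o['q'][5]-.156))
    if m<-.1: break
```

```text
2.31 t35.08 [3.4 1.1 0.1] mz 0.394 tau6 0.386 q6 2.3101
2.3 t35.50 [ 3.5  1.2 -0.1] mz 0.288 tau6 0.283 q6 2.3001
2.29 t35.92 [3.2 1.6 0.5] mz 0.205 tau6 0.179 q6 2.2900
2.28 t36.33 [3.1 2.9 1.4] mz 0.084 tau6 0.078 q6 2.2801
2.27 t36.75 [3.1 3.  1.9] mz -0.004 tau6 -0.020 q6 2.2700
2.26 t37.17 [3.1 3.4 2.1] mz -0.052 tau6 -0.038 q6 2.2600
2.25 t37.58 [3.1 4.1 2.5] mz -0.041 tau6 -0.047 q6 2.2500
```

Run:
```python
from h import *
o=env.get_obs(); q=np.array(o['q'])
def go(a,n=3):
    q[5]=.156+a; env.move_joints(q); o,f,m=rd(n); t=o['joint_efforts'][5]
    print('%.3f'%a,'t%.2f'%o['time_s'],np.round(f,1),'mz %.3f'%m,'tau6 %.3f'%t); return (m+t)/2
for a in (2.2,2.15,2.1): go(a)
T=[]
for a in np.arange(2.11,2.2,.01):
    T.append(go(a))
    if T[-1]>.36 or (len(T)>5 and T[-1]-T[-3]<.06): break
```

```text
2.200 t37.96 [2.6 4.2 2.3] mz 0.253 tau6 0.271
2.150 t38.33 [1.9 4.  2.8] mz 0.208 tau6 0.173
2.100 t38.71 [1.7 4.8 2.9] mz 0.212 tau6 0.183
2.110 t39.08 [1.1 5.1 3.8] mz 0.210 tau6 0.193
2.120 t39.46 [1.  4.8 4. ] mz 0.293 tau6 0.251
2.130 t39.83 [1.  4.8 4.2] mz 0.277 tau6 0.265
2.140 t40.21 [0.6 4.9 4.1] mz 0.276 tau6 0.286
2.150 t40.58 [0.6 5.  4.1] mz 0.324 tau6 0.331
2.160 t40.96 [0.3 5.  3.9] mz 0.366 tau6 0.343
2.170 t41.33 [0.4 5.3 3.6] mz 0.373 tau6 0.368
```

Stepping slowly, the driving torque is about 0.37 N·m here, or about 34 N. I'll ease back about 0.04 rad in small steps to around 30 N, zero the twist, and let go.

Run:
```python
from h import *
o=env.get_obs(); q=np.array(o['q'])
def go(a,n=3):
    q[5]=.156+a; env.move_joints(q); o,f,m=rd(n); t=o['joint_efforts'][5]
    print('%.3f'%a,'t%.2f'%o['time_s'],np.round(f,1),'mz %.3f'%m,'tau6 %.3f'%t); return (m+t)/2
for a in np.arange(2.16,2.085,-.01): T=go(a)
```

```text
2.160 t41.71 [-0.   4.9  3.9] mz 0.246 tau6 0.228
2.150 t42.08 [0.1 5.8 4.2] mz 0.140 tau6 0.125
2.140 t42.46 [-0.2  5.9  4.2] mz 0.025 tau6 0.020
2.130 t42.83 [0.2 4.7 3.8] mz -0.046 tau6 -0.059
2.120 t43.21 [-0.2  6.2  3.8] mz -0.039 tau6 -0.047
2.110 t43.58 [-0.2  5.8  3.9] mz -0.012 tau6 -0.048
2.100 t43.96 [0.4 5.8 4.3] mz -0.050 tau6 -0.048
2.090 t44.33 [-0.5  5.4  4.2] mz -0.045 tau6 -0.048
```

Run:
```python
from h import *
o=env.get_obs(); q=np.array(o['q']); q[5]=.156+2.094; env.move_joints(q); env.pause(.2); st('neutral')
open_gripper(); o=st('open'); env.movel(np.array(o['eef_pos'])+[0,0,.1],velocity=.12)
o=env.get_obs(); env.movep([.50,-.02,.30],down(1.424-np.pi/2)); st()
c=capture('wrist'); save(c,'w3'); import pickle; pickle.dump(c,open('w3.pkl','wb'))
a=c['img'][60:300,60:420,::-1]; cv2.imwrite('pics/w3c.png',cv2.resize(a,None,fx=2.2,fy=2.2,interpolation=cv2.INTER_CUBIC))
```

```text
neutral t44.78 pos [0.5759 0.006  0.053 ] fx,fy,fz [0.7  4.54 2.65] mz0.011 gap0.123 grip40.0 q6 2.251
open t46.17 pos [0.5759 0.006  0.053 ] fx,fy,fz [ 0.78 -0.29 -0.65] mz0.031 gap1.003 grip0.0 q6 2.250
 t47.87 pos [ 0.4997 -0.0199  0.2984] fx,fy,fz [-0.62 -0.22 -0.68] mz-0.021 gap1.000 grip0.0 q6 1.572
```

View pics/w3c.png

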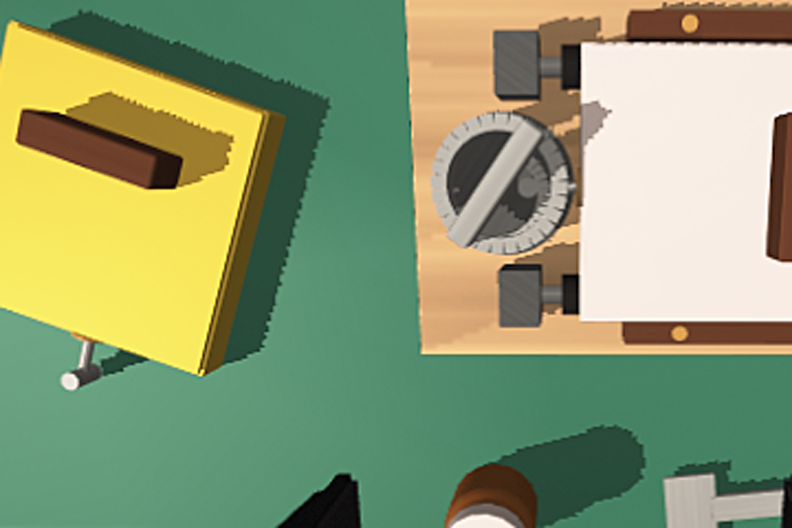

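The board lies flat against both pads, at crop (572,66) and (572,294). The bar, from (460,238) to (530,130), shows the cam turned about 2.2 rad, with the head held under the rim at (565,186). The jar and hammer haven't moved, and the robot is clear.

```bash
python3 -c "
from h import *
print(env.sign_off()); st()"
```

```text
the job is handed in; nothing more can be done
None
the job is handed in; nothing more can be done
```

The job is handed in at about 48 s: the white board is drawn onto both pads with the cam turned about 2.2 rad and pulling an estimated 30 N (torque briefly reached about 0.55 N·m, perhaps 50 N, before I eased it back), and the arm is clear; no verdict came back.

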